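# Slide a petri dish along the rail into the corner pocket

## Task

With the fingertips only, never gripping or lifting it, push the flat pink petri dish back against the long rail of the grey reading board. Then, keeping it against the rail, slide it gently along into the corner pocket at the left end (over the blue spot) until it is fully home, touching both the rail and the end stop. Leave everything else standing as it is and take the hand away.

Things in the scene. Friction and masses are not known exactly. Their poses are not given: they have to be found in the camera images.
- board: Grey reading board fixed on the counter, plate 150 (x) x 300 (y) mm, its top 8 mm above the counter. Origin: centre of its underside, at counter height. x points away from the robot to the rail, y along the rail to the pocket (left end), z up. Place varies, yaw up to 0.25 rad. Rail, stop and lip form the pocket, 61 mm wide in x, open towards -y, with a flat blue spot in its middle.
- rail (a point): Middle of the inner face of the long polished, slippery aluminium rail along the board's far edge, at plate height: board x = +55, y = 0. The rail runs along board y over the whole length (-150 to +150); it is 14 mm thick and stands 14 mm above the plate, as stop and lip do (their tops are 22 mm above the counter).
- stop (a point): Inner face of the aluminium end stop across the board's left end, at plate height: board x = +26.5, y = +130. It runs along board x from -16 to +55 mm.
- lip (a point): Middle of the inner face of the short aluminium lip on the robot's side of the pocket, at plate height: board x = -6, y = +107.5. It runs along board y from +85 to +130 and is 10 mm thick.
- pocket (a point): Where the centre of the dish's underside lies when it is home, touching rail and stop: on the plate at board x = 26.5, y = 101.5, z = 8 mm.
- dish: Closed round petri dish, pink, 57 mm across (radius 28.5), 13 mm high, about 30 g, lying flat and loose on the board's plate. Origin: centre of its underside. It starts 20 to 70 mm away from the rail and well to the right of the pocket. It slides when pushed on its side.
- vial: Amber vial with white cap, 22 mm across, 44 mm high, standing loose on the board's front strip, in front of the lip. Origin: centre of its underside. To be left alone.
- cap: Blue screw cap, 35 mm across, 14 mm high, lying loose on the board's front strip, right of the vial. Origin: centre of its underside. To be left alone.
- carton: Pink carton 55 x 75 x 24 mm, loose on the counter left of the board. Origin: centre of its underside. To be left alone.
- cup: Terracotta-coloured cup, 81 mm across, 112 mm high, loose on the counter right of the board. Origin: centre of its underside. To be left alone.
- dropper: White dropper bottle with a red tip, 35 mm across, 104 mm high, loose on the counter right of the board. Origin: centre of its underside. To be left alone.

How it is judged:
By the outcome, as a careful person would: the job done as asked, in the order asked, and still so for the second after the job is handed in, with the robot touching nothing.
It also fails if it takes over 48 s, if anything falls off the work surface, if the arm or the gripper's body presses on something with over 40 N, if the wrist force passes 120 N, or if a joint passes its speed limit or range.

## Robot

A 6-joint arm with a two-finger parallel gripper is mounted at the origin on a cart in front of the work surface, level with it; the furniture and walls round the work are solid. World frame = base frame: x ahead of the robot, y to its left, z up, the work surface at z = 0. Lengths are in mm, angles in rad, forces in N, time in s.
With the tool pointing down it reaches from about 250 to 800 mm from the base axis. Payload 3.9 kg.
Tool frame: the origin (TCP) lies at the very end of the fingers, on their centre line; the grasp point (between the pads) lies env.pinch_z behind it (env.pinch_z is the distance from the TCP to the grasp point, in mm); z points along the fingers, y is the line along which they close (so a half turn about z gives the same grasp; the last joint's range is limited). The gripper opens to 85 mm and grips with 20 to 120 N. Pads are 22 mm wide; open, the fingers measure 114 mm over their backs; the gripper's body (76 mm by 85 mm) begins 54 mm behind the grasp point. The pads swing forward as they close: fully open they stand 13 mm farther back than shut.
Start: joints at [1.164, 0.26, -0.138, 1.173, 0, 1.571], TCP at [207.723, 482.148, 231.304] pointing down, gripper open.
Joint ranges: [-2.78, 2.78], [-0.83, 1.72], [-1.28, 1.37], [-1.9, 2.12], [-1.57, 1.48], [-3.14, 3.14]. Speed limits (rad/s): [2.57, 2.57, 3.14, 3.14, 3.14, 3.14].

## Interface

Orientations are given as a unit quaternion [x, y, z, w].
In Python, from station import env gives the robot as it stands. The module is installed in compiled form; this text tells all that it offers.
- The arm moves only by the tool drive_tool, never from a script. Its argument "increments" is a list of rows, each a list of 7 numbers: the closure, from -1 (fully open) to 1 (shut), so that 0 is half open, then the shift along the world's x, y, z in mm, then the turn, a rotation vector about the world's x, y, z in rad. In form: [[fingers, tx, ty, tz, wx, wy, wz], ...]. A call has 1 to 20 rows; each row is the pose to reach, as a shift and turn from the pose commanded when the call began; what a row does not reach only later rows make up. A row lasts 1/10 s, in which the tool goes at most 50 mm and 8.59 degrees, less where a joint would pass 70% of its speed; a pose out of reach is approached as far as the arm can. A call with a gripper value outside its range is refused whole. The fingers move at their own pace and stop on an object; "newtons" is the grip in N (left out, the last holds). Time passes only in rows, so rows that repeat a pose let the fingers close. It gives the time, the measured TCP pose, the force, the opening and the grip force at its end, in the units of the state.
- env.get_state(): the state, without advancing time (a new reading comes with each control period).
- env.camera(name): name is "scene" or "top" or "wrist"; returns a dict with "image" (400x640x3 uint8, red, green, blue), "range_z" (400x640 float32, mm along the optical axis (not along the pixel's ray), 0 where there is no reading), "mtx" (3x3 intrinsics, pixels), "extrinsics" (4x4, takes a point from camera to world coordinates); the wrist camera has in their place "hand_eye" (4x4, takes a point from camera to tool coordinates, whose origin is the TCP and whose axes are the flange's). Camera axes: x right, y down, z forward; pixel columns grow to the right and rows downward; lengths in mm; the calibration is good to about 2 mm. The wrist camera is an equidistant fisheye: a pixel r from the principal point sees the ray r / f radians off the axis. A picture is of the moment at which its call begins: read the wrist's pose just before it.
- env.finish_job(): hands the job in; it is judged then, once.
The state is a dict: "clock": time; "joints": joint angles; "qd": joint speeds; "effort": joint torques, N m; "tcp_pos": TCP position; "orientation": TCP orientation; "force": force on the tool from outside, world axes, zero at the start; "wrist_torque": the same for the moment, N m; "width": opening from 0.0 (shut) to 1.0 (fully open); "gripper_force": force on a finger pad.
Only numpy, scipy, OpenCV 4.12 (cv2) and the standard library are available. Lean on these libraries where they do the work, as an engineer would, in place of code of your own. Each camera call takes 0.05 s, during which the arm holds its last target. There are 200 camera calls.

## Working session

There is one attempt and no reset: what is moved stays moved. The work goes in short steps, Python scripts to look and compute and a tool call to move; the robot and the scene stay as the last step left them, time stands still between calls to the robot, and variables do not carry over. Pictures are saved under pics/ and viewed, at most 10 in all, crops included, and the job is handed in when it is done.

Besides the shell and the picture viewer there is one more tool, called after "Request:" by a JSON object that holds its "method" and its "body". drive_tool: Moves the arm, as the interface text tells. Its arguments: {"type":"object","properties":{"increments":{"type":"array"},"newtons":{"type":"number"}},"required":["increments"]}

```bash
mkdir -p pics; cat > h.py <<'E'
import numpy as np, cv2
from station import env
def snap(n,f):
    c=env.camera(n); np.savez('pics/'+f+'.npz',**{k:np.array(v) for k,v in c.items()}); cv2.imwrite('pics/'+f+'.png',c['image'][:,:,::-1]); return c
def onplane(c,u,v,z):
    M,E=np.array(c['mtx']),np.array(c['extrinsics']); d=E[:3,:3]@np.linalg.inv(M)@np.array([u,v,1.]); o=E[:3,3]
    return o+d*(z-o[2])/d[2]
def cloud(c):
    M,E=np.array(c['mtx']),np.array(c['extrinsics']); r=c['range_z']; v,u=np.mgrid[:r.shape[0],:r.shape[1]]
    p=np.stack([(u-M[0,2])/M[0,0]*r,(v-M[1,2])/M[1,1]*r,r],-1); return p@E[:3,:3].T+E[:3,3]
E
python3 - <<'E'
from h import *
print(env.get_state(),env.pinch_z)
for n in('top','scene'):
    c=snap(n,n+'0'); print(c['mtx'],c['extrinsics'])
E
```

```text
{'clock': 0.0, 'joints': array([ 1.16398115e+00,  2.60663989e-01, -1.39405838e-01,  1.17268819e+00,
        2.70266691e-05,  1.57082182e+00]), 'qd': array([-0.00073065,  0.00099655,  0.00032578, -0.00144083,  0.00083841,
        0.00072249]), 'effort': array([-1.69729446e-04, -4.05674529e+01,  2.53926247e+01,  1.88949576e-02,
       -1.23060619e-05, -2.39436059e-05]), 'tcp_pos': array([207.45241484, 481.51759157, 230.46149163]), 'orientation': array([ 2.02020234e-01,  9.79380857e-01, -9.57896578e-04, -2.11360876e-04]), 'force': array([-0.47833836,  0.04824899,  0.29382854]), 'wrist_torque': array([-0.0036225 ,  0.0305903 , -0.02381066]), 'gripper_force': 0.0, 'width': 0.9994420483266525} 18.700000000000003
[[389.0615099    0.         319.92783867]
 [  0.         389.0615099  204.52985871]
 [  0.           0.           1.        ]] [[-5.58805984e-02 -9.78125532e-01  2.00369167e-01  3.44043235e+02]
 [-9.98437430e-01  5.46959826e-02 -1.14475897e-02 -3.98366697e+01]
 [ 2.37791325e-04 -2.00695774e-01 -9.79653587e-01  1.08541042e+03]
 [ 0.00000000e+00  0.00000000e+00  0.00000000e+00  1.00000000e+00]]
[[481.17917927   0.         317.51426496]
 [  0.         481.17917927 192.89717883]
 [  0.           0.           1.        ]] [[ 5.98163660e-01 -4.02970410e-01  6.92686859e-01 -3.46833510e+02]
 [-8.01328928e-01 -2.91605184e-01  5.22339321e-01 -7.27318463e+02]
 [-8.49621142e-03 -8.67514418e-01 -4.97339470e-01  6.75237412e+02]
 [ 0.00000000e+00  0.00000000e+00  0.00000000e+00  1.00000000e+00]]
```

View pics/top0.png

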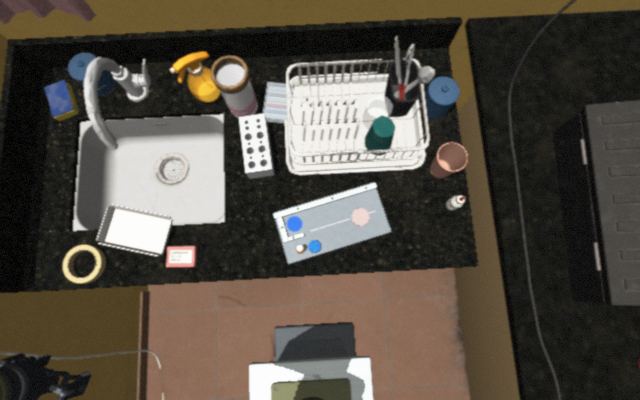

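View pics/scene0.png

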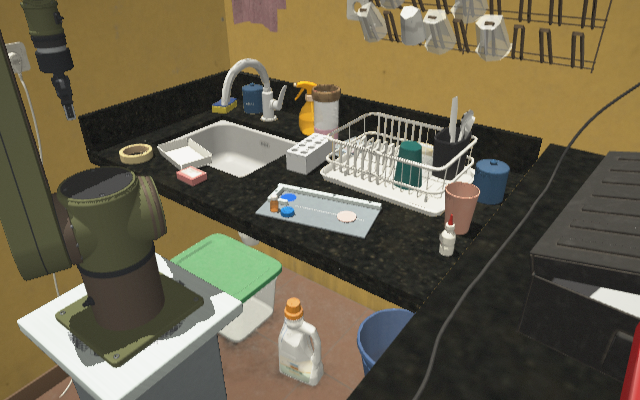

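```bash
python3 - <<'E'
from h import *
im=cv2.imread('pics/top0.png')[165:275,260:400]
cv2.imwrite('pics/crop0.png',cv2.resize(im,None,fx=5.5,fy=5.0,interpolation=cv2.INTER_CUBIC))
E
```

```text
(no output)
```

View pics/crop0.png

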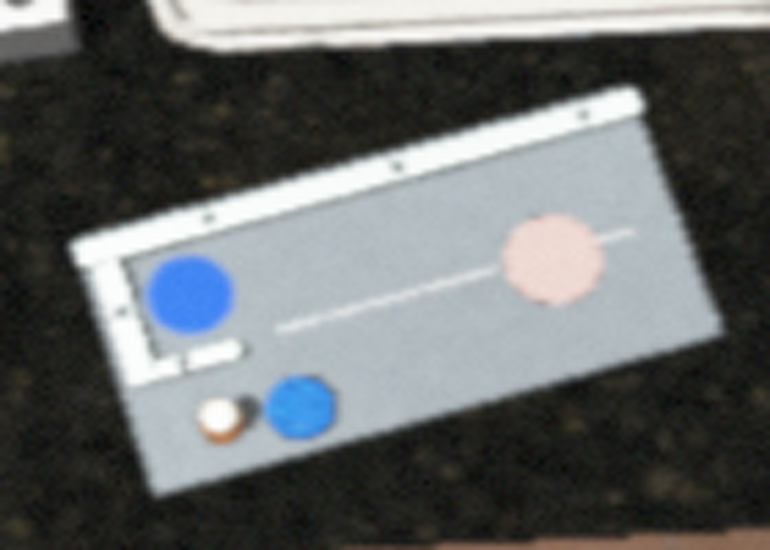

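```bash
cat >> h.py <<'E'
def px(a,b): return (a+.5)/5.5-.5+260,(b+.5)/5-.5+165
def fit(B,W):
    from scipy.optimize import least_squares
    B=np.array(B,float);W=np.array(W)[:,:2]
    f=lambda p:(np.array([p[0],p[1]])+B@np.array([[np.cos(p[2]),np.sin(p[2])],[-np.sin(p[2]),np.cos(p[2])]])-W)
    s=least_squares(lambda p:f(p).ravel(),[450,0,0]); return s.x,f(s.x)
E
python3 - <<'E'
from h import *
c=dict(np.load('pics/top0.npz'))
pts=[((-75,150),(153,496),8),((-75,-150),(723,330),8),((69,150),(71,243),22),((69,-150),(640,88),22)]
W=[onplane(c,*px(*p[1]),p[2]) for p in pts]
x,r=fit([p[0] for p in pts],W);print(x,r.round(1))
R=np.array([[np.cos(x[2]),-np.sin(x[2])],[np.sin(x[2]),np.cos(x[2])]])
tb=lambda w:(R.T@(w[:2]-x[:2])).round(1)
for n,p,z in[('dish',(553,259),21),('spot',(190,294),8),('cap',(302,407),22),('vial',(221,413),52),('stopTopIn',(133,268),22),('lipend',(243,350),22)]:
    w=onplane(c,*px(*p),z);print(n,w.round(1),tb(w))
P=cloud(c); z=P[...,2]; print('rack max z', [(u,P[165:175,u,:].max(0).round(0)) for u in (290,330,370,410)], P[100:175,285:430,2].max())
print('cup', P[145:180,430:468,2].max())
print(P[217,361],P[195,330],P[245,340])
E
```

```text
[ 5.14000432e+02 -8.26756982e+01  2.45387696e-01] [[ 1.  -1.2]
 [-1.6 -0.1]
 [ 0.1 -1. ]
 [ 0.4  2.4]]
dish [ 521.9 -161.8   21. ] [-11.5 -78.7]
spot [514.6  22.7   8. ] [ 26.2 102. ]
cap [447. -31.  22.] [-52.5  66.4]
vial [443.1   7.9  52. ] [-46.8 105.1]
stopTopIn [528.5  49.9  22. ] [ 46.3 125.1]
lipend [479.8  -3.3  22. ] [-13.8  85.3]
rack max z [(290, array([680.,  29.,  27.])), (330, array([680., -86.,  25.])), (370, array([ 671., -199.,   28.])), (410, array([ 664., -313.,   28.]))] 1085.4104212744273
cup 1085.4104212744273
[ 521.60501345 -165.12408399   12.04385513] [590.47614835 -82.55447246   7.67960435] [ 447.17761977 -101.52740553    7.6378093 ]
```

Request:
{"method": "drive_tool", "body": {"increments": [[0.4,10,-24,0,0,0,0.05],[0.4,25,-60,0,0,0,0.15],[0.4,42,-102,0,0,0,0.25],[0.4,59,-144,0,0,0,0.35],[0.4,76,-186,-5,0,0,0.45],[0.4,93,-228,-15,0,0,0.55],[0.4,110,-270,-25,0,0,0.652],[0.4,127,-312,-35,0,0,0.652],[0.4,144,-354,-45,0,0,0.652],[0.4,161,-396,-55,0,0,0.652],[0.4,178,-438,-65,0,0,0.652],[0.4,195,-480,-75,0,0,0.652],[0.4,212,-522,-85,0,0,0.652],[0.4,229,-564,-95,0,0,0.652],[0.4,246,-606,-105,0,0,0.652],[0.4,258,-635,-110,0,0,0.652],[0.4,265,-652,-110,0,0,0.652],[0.4,267,-656,-110,0,0,0.652],[0.4,267,-656,-110,0,0,0.652],[0.4,267,-656,-110,0,0,0.652]]}}

```text
clock: 2.1
tcp_pos: [474.0, -172.4, 121.5]
orientation: [-0.123, 0.992, 0.0, -0.0]
force: [-0.1, -0.1, 0.0]
width: 0.299
gripper_force: 0.0
```

```bash
python3 - <<'E'
from h import *
s=env.get_state(); print(s['clock'],s['tcp_pos'],s['orientation'],s['width'],s['joints'])
c=snap('wrist','w1'); print(c['mtx'],c['hand_eye'])
E
```

```text
2.1 [ 474.03325501 -172.43454959  121.50367956] [-1.22967577e-01  9.92410539e-01  4.58715352e-04 -2.95913924e-04] 0.29870537492934895 [-3.49228390e-01  3.00208933e-01 -3.84886661e-01  8.86645256e-01
  5.47554203e-04 -5.95787893e-01]
[[309.70691629   0.         324.94674223]
 [  0.         309.70691629 202.44751041]
 [  0.           0.           1.        ]] [[ 3.42286065e-04 -9.64239703e-01 -2.65031466e-01  6.66959921e+01]
 [ 9.99999676e-01  1.37061697e-04  7.92832742e-04  1.34362690e-01]
 [-7.28155145e-04 -2.65031651e-01  9.64239438e-01 -1.41681662e+02]
 [ 0.00000000e+00  0.00000000e+00  0.00000000e+00  1.00000000e+00]]
```

View pics/w1.png

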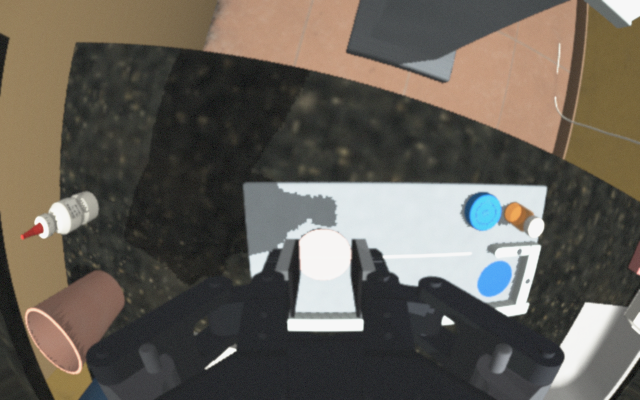

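```bash
cat >> h.py <<'E'
def wplane(c,pos,q,u,v,z):
    from scipy.spatial.transform import Rotation as Ro
    M=np.array(c['mtx']);H=np.array(c['hand_eye']); a=np.array([(u-M[0,2])/M[0,0],(v-M[1,2])/M[1,1]]);t=np.hypot(*a)
    d=np.r_[a/t*np.sin(t),np.cos(t)]; R=Ro.from_quat(q).as_matrix(); o=R@H[:3,3]+pos; d=R@H[:3,:3]@d
    return o+d*(z-o[2])/d[2]
def tobrd(x,w):
    R=np.array([[np.cos(x[2]),-np.sin(x[2])],[np.sin(x[2]),np.cos(x[2])]]); return R.T@(np.array(w)[:2]-x[:2])
E
python3 - <<'E'
from h import *
c=dict(np.load('pics/w1.npz')); s=env.get_state()
W=lambda u,v,z:wplane(c,s['tcp_pos'],s['orientation'],u,v,z)
x=np.array([514,-82.7,.2454])
for n,u,v,z in[('nearR',244,184,8),('nearL',547,186,8),('spot',494,279,8),('dish',325.5,254.5,21),('dishnear',325,229,21),('dL',299,254,21),('dR',352,254,21),('railtopin',325,319,22),('lipendout',489,249,22)]:
    w=W(u,v,z);print(n,w.round(1),tobrd(x,w).round(1))
im=cv2.imread('pics/w1.png')[170:340,230:560]
cv2.imwrite('pics/w1c.png',cv2.resize(im,None,fx=2.4,fy=2.4,interpolation=cv2.INTER_CUBIC))
E
```

```text
nearR [ 478.4 -242.7    8. ] [ -73.4 -146.6]
nearL [404.8  45.    8. ] [-74.9 150.4]
spot [515.   22.7   8. ] [ 26.6 102. ]
dish [ 518.7 -160.2   21. ] [-14.3 -76.3]
dishnear [ 496.1 -166.3   21. ] [-37.7 -76.8]
dL [ 523.9 -182.4   21. ] [-14.6 -99.1]
dR [ 512.8 -138.2   21. ] [-14.7 -53.5]
railtopin [ 585.1 -143.9   22. ] [ 54.1 -76.6]
lipendout [479.9 -10.6  22. ] [-15.5  78.3]
```

View pics/w1c.png

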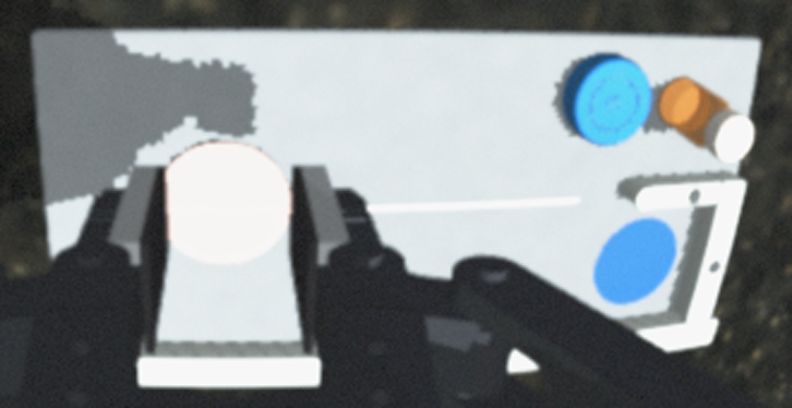

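Request:
{"method": "drive_tool", "body": {"increments": [[0.4,0,0,-10,0,0,0],[0.4,0,0,-30,0,0,0],[0.4,0,0,-50,0,0,0],[0.4,0,0,-70,0,0,0],[0.4,0,0,-85,0,0,0],[0.4,0,0,-95,0,0,0],[0.4,0,0,-102,0,0,0],[0.4,0,0,-106,0,0,0],[0.4,0,0,-109,0,0,0],[0.4,0,0,-109,0,0,0]]}}

```text
clock: 3.15
tcp_pos: [474.9, -173.9, 12.4]
orientation: [-0.122, 0.992, -0.0, 0.0]
force: [-0.0, 0.4, 0.6]
width: 0.295
gripper_force: 0.0
```

```bash
python3 - <<'E'
from h import *
s=env.get_state(); print(s['clock'],s['tcp_pos'],s['force'],s['width'])
c=snap('wrist','w2'); im=cv2.imread('pics/w2.png')[170:340,230:560]
cv2.imwrite('pics/w2c.png',cv2.resize(im,None,fx=2.4,fy=2.4,interpolation=cv2.INTER_CUBIC))
E
```

```text
3.15 [ 474.90413221 -173.91109176   12.39494755] [-0.03063191  0.38636308  0.57353043] 0.2952686014272753
```

View pics/w2c.png

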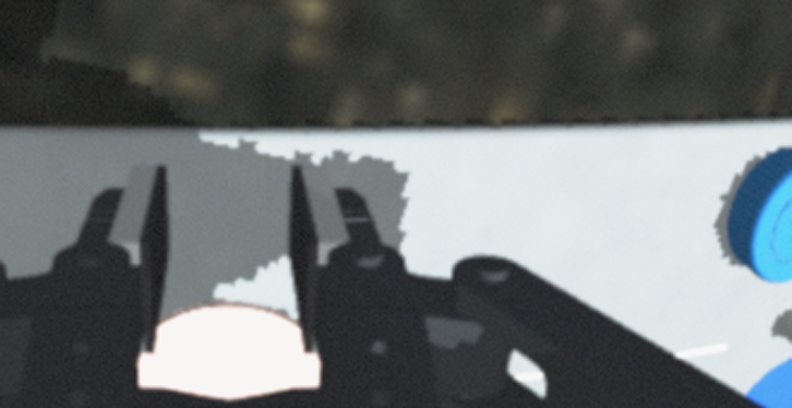

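Request:
{"method": "drive_tool", "body": {"increments": [[0.4,3,0.7,0,0,0,0],[0.4,6,1.5,0,0,0,0],[0.4,9,2.2,0,0,0,0],[0.4,12,3,0,0,0,0],[0.4,15,3.7,0,0,0,0],[0.4,18,4.5,0,0,0,0],[0.4,21,5.2,0,0,0,0],[0.4,24,6,0,0,0,0],[0.4,27,6.7,0,0,0,0],[0.4,30,7.5,0,0,0,0],[0.4,33,8.2,0,0,0,0],[0.4,36,9,0,0,0,0],[0.4,39,9.7,0,0,0,0],[0.4,42,10.5,0,0,0,0],[0.4,44,11,0,0,0,0],[0.4,44,11,0,0,0,0]]}}

```text
clock: 4.8
tcp_pos: [519.2, -162.8, 12.3]
orientation: [-0.122, 0.992, -0.0, 0.0]
force: [-0.8, -0.6, 0.2]
width: 0.301
gripper_force: 0.0
```

```bash
python3 - <<'E'
from h import *
c=snap('top','t2')
im=cv2.imread('pics/top0.png')
im=cv2.imread('pics/t2.png')[165:275,260:400]
cv2.imwrite('pics/t2c.png',cv2.resize(im,None,fx=5.5,fy=5.0,interpolation=cv2.INTER_CUBIC))
E
```

```text
(no output)
```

View pics/t2c.png

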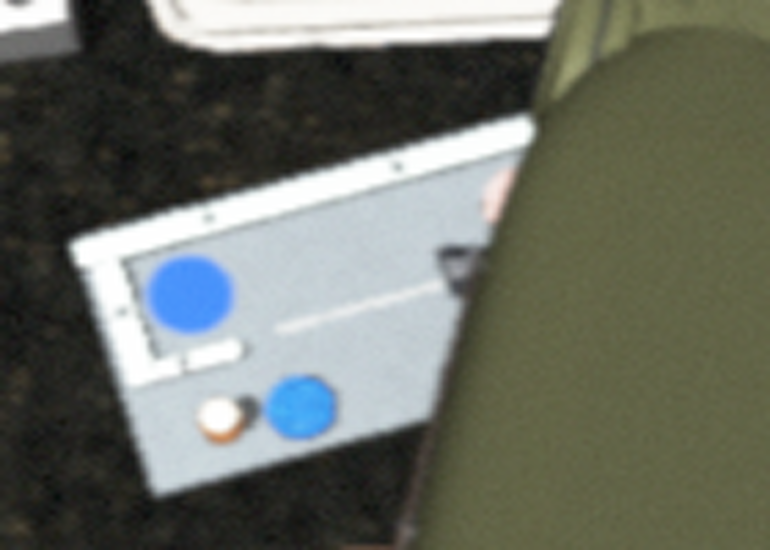

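Request:
{"method": "drive_tool", "body": {"increments": [[0.4,1,0.2,0,0,0,0],[0.4,2,0.5,0,0,0,0],[0.4,3,0.7,0,0,0,0],[0.4,4,1,0,0,0,0]]}}

```text
clock: 5.25
tcp_pos: [522.8, -161.9, 12.3]
orientation: [-0.122, 0.992, -0.0, -0.0]
force: [-0.3, 0.1, 0.0]
width: 0.305
gripper_force: 0.1
```

Request:
{"method": "drive_tool", "body": {"increments": [[0.4,0.5,0.1,0,0,0,0],[0.4,1,0.2,0,0,0,0]]}}

```text
clock: 5.45
tcp_pos: [523.8, -161.6, 12.3]
orientation: [-0.122, 0.992, -0.0, -0.0]
force: [1.0, -0.4, -0.6]
width: 0.297
gripper_force: 0.1
```

Request:
{"method": "drive_tool", "body": {"increments": [[0.4,0.5,0.1,0,0,0,0],[0.4,1,0.2,0,0,0,0]]}}

```text
clock: 5.65
tcp_pos: [524.2, -161.5, 12.2]
orientation: [-0.122, 0.992, -0.0, -0.001]
force: [-1.4, -0.3, 0.9]
width: 0.299
gripper_force: 0.8
```

Request:
{"method": "drive_tool", "body": {"increments": [[0.4,0.5,0.1,0,0,0,0],[0.4,1,0.2,0,0,0,0],[0.4,1,0.2,0,0,0,0]]}}

```text
clock: 5.95
tcp_pos: [524.4, -161.4, 12.1]
orientation: [-0.122, 0.993, -0.0, -0.001]
force: [-4.6, -1.0, 2.2]
width: 0.298
gripper_force: 2.2
```

Request:
{"method": "drive_tool", "body": {"increments": [[0.4,0.5,0.1,0,0,0,0],[0.4,1,0.2,0,0,0,0],[0.4,1,0.2,0,0,0,0]]}}

```text
clock: 6.25
tcp_pos: [524.6, -161.3, 11.9]
orientation: [-0.122, 0.993, -0.0, -0.002]
force: [-6.5, -2.3, 4.3]
width: 0.302
gripper_force: 3.3
```

Request:
{"method": "drive_tool", "body": {"increments": [[0.4,-2,-0.5,0,0,0,0],[0.4,-6,-1.5,0,0,0,0],[0.4,-14,-3.5,0,0,0,0],[0.4,-24,-6,0,0,0,0],[1,-26,-6.5,10,0,0,0],[1,-26,-6.5,25,0,0,0],[1,-26,-7,40,0,0,-0.05],[1,-20,-15,45,0,0,-0.15],[1,-10,-25,45,0,0,-0.25],[1,5,-35,45,0,0,-0.35],[1,20,-42,45,0,0,-0.35],[1,30,-42,45,0,0,-0.35],[1,34,-42,40,0,0,-0.35],[1,34,-42,28,0,0,-0.35],[1,34,-42,15,0,0,-0.35],[1,34,-42,6,0,0,-0.35],[1,34,-42,2,0,0,-0.35],[1,34,-42,0,0,0,-0.35],[1,34,-42,0,0,0,-0.35]]}}

```text
clock: 8.15
tcp_pos: [560.4, -203.0, 12.0]
orientation: [0.052, 0.999, 0.0, -0.0]
force: [-0.0, -0.1, 0.0]
width: -0.001
gripper_force: 0.0
```

```bash
python3 - <<'E'
from h import *
s=env.get_state(); print(s['tcp_pos'],tobrd(np.array([514,-82.7,.2454]),s['tcp_pos']),s['orientation'])
c=snap('wrist','w3'); im=cv2.imread('pics/w3.png')[170:400,200:640]
cv2.imwrite('pics/w3c.png',cv2.resize(im,None,fx=1.8,fy=1.8,interpolation=cv2.INTER_CUBIC))
E
```

```text
[ 560.4240384  -202.96322037   12.00145234] [  15.81591351 -127.93861964] [ 5.23660378e-02  9.98627911e-01  9.16088367e-05 -2.92477875e-04]
```

View pics/w3c.png

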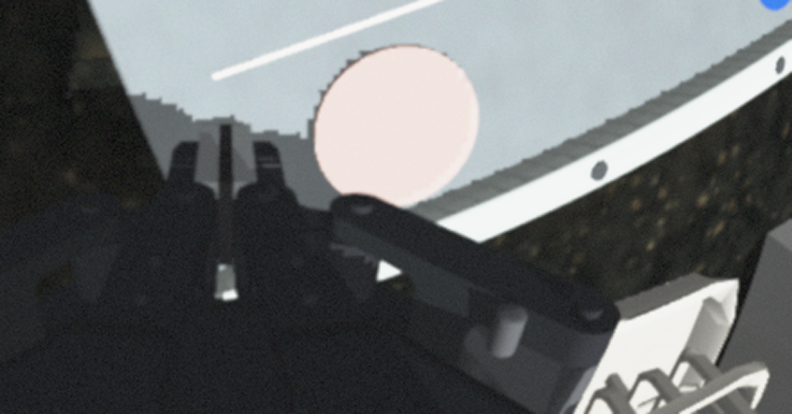

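```bash
python3 - <<'E'
from h import *
c=dict(np.load('pics/w3.npz')); s=env.get_state(); x=np.array([514,-82.7,.2454])
for p,z in[((397,125),21),((314,130),21),((480,118),21),((405,44),21),((600,170),22)]:
    w=wplane(c,s['tcp_pos'],s['orientation'],200+p[0]/1.8,170+p[1]/1.8,z);print(p,tobrd(x,w).round(1))
E
```

```text
(397, 125) [ 20.8 -80.7]
(314, 130) [  14.  -102.3]
(480, 118) [ 28.1 -57.1]
(405, 44) [  0.  -73.1]
(600, 170) [ 62.9 -18.2]
```

Request:
{"method": "drive_tool", "body": {"increments": [[1,-0.5,2,0,0,0,0],[1,-1,4,0,0,0,0],[1,-1.5,6,0,0,0,0],[1,-2,8,0,0,0,0],[1,-2.5,10,0,0,0,0],[1,-3.2,13,0,0,0,0],[1,-4,16,0,0,0,0],[1,-4.7,19,0,0,0,0],[1,-5.5,22,0,0,0,0],[1,-6.3,25,0,0,0,0],[1,-7,28,0,0,0,0],[1,-7.7,31,0,0,0,0],[1,-8.5,34,0,0,0,0],[1,-9.3,37,0,0,0,0],[1,-10,40,0,0,0,0],[1,-10.8,43,0,0,0,0],[1,-11.5,46,0,0,0,0],[1,-12,48,0,0,0,0],[1,-12.3,49,0,0,0,0],[1,-12.5,50,0,0,0,0]]}}

```text
clock: 10.2
tcp_pos: [548.2, -153.0, 12.3]
orientation: [0.052, 0.999, -0.0, 0.0]
force: [0.3, -0.6, 0.4]
width: -0.0
gripper_force: 0.4
```

```bash
python3 - <<'E'
from h import *
s=env.get_state(); print(s['tcp_pos'],tobrd(np.array([514,-82.7,.2454]),s['tcp_pos']),s['force'])
c=snap('wrist','w4'); im=cv2.imread('pics/w4.png')[170:400,200:640]
cv2.imwrite('pics/w4c.png',cv2.resize(im,None,fx=1.8,fy=1.8,interpolation=cv2.INTER_CUBIC))
E
```

```text
[ 548.22488684 -152.99190024   12.31659535] [ 16.12249618 -76.50071395] [ 0.33758541 -0.64520531  0.41789155]
```

View pics/w4c.png

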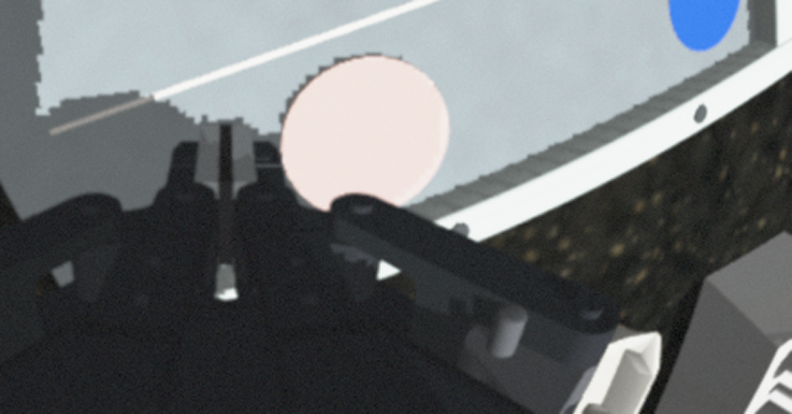

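Request:
{"method": "drive_tool", "body": {"increments": [[1,-0.5,2,0,0,0,0],[1,-1.2,5,0,0,0,0],[1,-2,8,0,0,0,0],[1,-2.7,11,0,0,0,0],[1,-3.5,14,0,0,0,0],[1,-4.2,17,0,0,0,0],[1,-5,20,0,0,0,0],[1,-5.7,23,0,0,0,0],[1,-6.5,26,0,0,0,0],[1,-7.2,29,0,0,0,0],[1,-8,32,0,0,0,0],[1,-8.7,35,0,0,0,0],[1,-9.5,38,0,0,0,0],[1,-10.2,41,0,0,0,0],[1,-11,44,0,0,0,0],[1,-11.7,47,0,0,0,0],[1,-12.5,50,0,0,0,0],[1,-13.2,53,0,0,0,0],[1,-14,56,0,0,0,0],[1,-14.7,59,0,0,0,0]]}}

```text
clock: 12.25
tcp_pos: [533.4, -93.8, 12.3]
orientation: [0.052, 0.999, 0.0, -0.0]
force: [-0.4, -1.2, -0.1]
width: 0.0
gripper_force: 0.4
```

Request:
{"method": "drive_tool", "body": {"increments": [[1,-0.7,3,0,0,0,0],[1,-1.5,6,0,0,0,0],[1,-2.2,9,0,0,0,0],[1,-3,12,0,0,0,0],[1,-3.7,15,0,0,0,0],[1,-4.5,18,0,0,0,0],[1,-5.2,21,0,0,0,0],[1,-6,24,0,0,0,0],[1,-6.7,27,0,0,0,0],[1,-7.5,30,0,0,0,0],[1,-8.2,33,0,0,0,0],[1,-9,36,0,0,0,0],[1,-9.7,39,0,0,0,0],[1,-10.5,42,0,0,0,0],[1,-11.2,45,0,0,0,0],[1,-12,48,0,0,0,0],[1,-12.7,51,0,0,0,0],[1,-13.2,53,0,0,0,0],[1,-13.7,55,0,0,0,0],[1,-14,56,0,0,0,0]]}}

```text
clock: 14.25
tcp_pos: [519.5, -37.9, 12.3]
orientation: [0.052, 0.999, 0.0, 0.0]
force: [-0.5, -1.1, -0.2]
width: 0.004
gripper_force: 0.3
```

```bash
python3 - <<'E'
from h import *
s=env.get_state(); print(s['tcp_pos'],tobrd(np.array([514,-82.7,.2454]),s['tcp_pos']),s['force'])
c=snap('wrist','w5'); im=cv2.imread('pics/w5.png')[170:400,200:640]
cv2.imwrite('pics/w5c.png',cv2.resize(im,None,fx=1.8,fy=1.8,interpolation=cv2.INTER_CUBIC))
E
```

```text
[519.4928699  -37.85213634  12.33158079] [16.2238403  42.16976999] [-0.514931   -1.08964954 -0.23644231]
```

View pics/w5c.png

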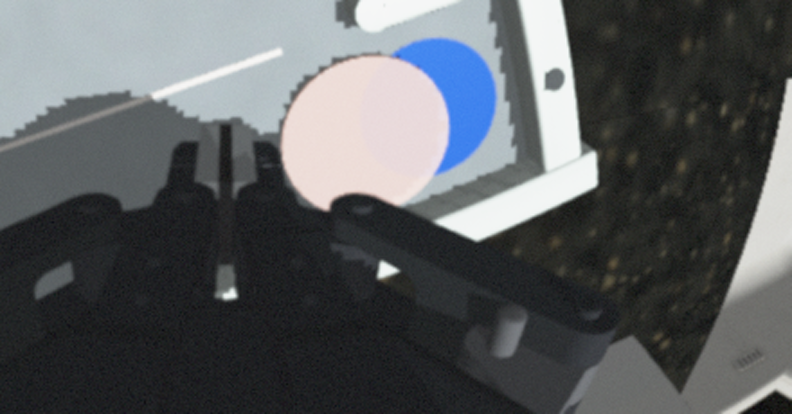

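Request:
{"method": "drive_tool", "body": {"increments": [[1,-0.5,2,0,0,0,0],[1,-1,4,0,0,0,0],[1,-1.5,6,0,0,0,0],[1,-2,8,0,0,0,0],[1,-2.5,10,0,0,0,0],[1,-3,12,0,0,0,0],[1,-3.5,14,0,0,0,0],[1,-3.7,15,0,0,0,0]]}}

```text
clock: 15.1
tcp_pos: [515.7, -22.8, 12.3]
orientation: [0.052, 0.999, 0.0, -0.0]
force: [-0.9, -0.0, 0.2]
width: 0.001
gripper_force: 0.3
```

Request:
{"method": "drive_tool", "body": {"increments": [[1,-0.2,1,0,0,0,0],[1,-0.5,2,0,0,0,0]]}}

```text
clock: 15.3
tcp_pos: [515.3, -21.0, 12.3]
orientation: [0.052, 0.999, -0.0, 0.0]
force: [0.6, 0.4, 0.2]
width: 0.001
gripper_force: 0.3
```

Request:
{"method": "drive_tool", "body": {"increments": [[1,-0.1,0.5,0,0,0,0],[1,-0.2,1,0,0,0,0]]}}

```text
clock: 15.5
tcp_pos: [515.1, -20.0, 12.3]
orientation: [0.052, 0.999, -0.0, -0.0]
force: [-0.4, 0.5, 1.1]
width: 0.005
gripper_force: 0.3
```

Request:
{"method": "drive_tool", "body": {"increments": [[1,-0.1,0.5,0,0,0,0],[1,-0.2,1,0,0,0,0],[1,-0.2,1,0,0,0,0]]}}

```text
clock: 15.8
tcp_pos: [514.9, -19.0, 12.3]
orientation: [0.052, 0.999, 0.0, -0.0]
force: [0.2, -0.6, 0.6]
width: -0.002
gripper_force: 0.2
```

Request:
{"method": "drive_tool", "body": {"increments": [[1,-0.1,0.5,0,0,0,0],[1,-0.2,1,0,0,0,0],[1,-0.2,1,0,0,0,0]]}}

```text
clock: 16.1
tcp_pos: [514.7, -18.0, 12.3]
orientation: [0.052, 0.999, 0.0, 0.0]
force: [-0.3, -1.1, 1.1]
width: -0.002
gripper_force: 0.3
```

Request:
{"method": "drive_tool", "body": {"increments": [[1,-0.1,0.5,0,0,0,0],[1,-0.2,1,0,0,0,0],[1,-0.2,1,0,0,0,0]]}}

```text
clock: 16.4
tcp_pos: [514.6, -17.2, 12.3]
orientation: [0.052, 0.999, -0.0, 0.0]
force: [-0.5, -0.7, -0.2]
width: -0.0
gripper_force: 0.6
```

Request:
{"method": "drive_tool", "body": {"increments": [[1,-0.1,0.5,0,0,0,0],[1,-0.2,1,0,0,0,0],[1,-0.2,1,0,0,0,0]]}}

```text
clock: 16.7
tcp_pos: [514.5, -16.8, 12.3]
orientation: [0.053, 0.999, -0.001, 0.0]
force: [0.1, -4.0, 0.8]
width: -0.002
gripper_force: 2.1
```

Request:
{"method": "drive_tool", "body": {"increments": [[1,-0.1,0.5,0,0,0,0],[1,-0.2,1,0,0,0,0],[1,-0.2,1,0,0,0,0]]}}

```text
clock: 17.0
tcp_pos: [514.5, -16.6, 12.4]
orientation: [0.053, 0.999, -0.002, 0.0]
force: [0.1, -6.8, -0.1]
width: 0.006
gripper_force: 3.3
```

Request:
{"method": "drive_tool", "body": {"increments": [[1,-0.1,-1,0,0,0,0],[1,-0.2,-2,0,0,0,0],[1,-0.4,-4,0,0,0,0],[1,-0.8,-8,0,0,0,0],[1,-1.5,-15,0,0,0,0],[1,-2.5,-25,0,0,0,0],[1,-3,-30,15,0,0,0],[1,-3,-32,40,0,0,0],[1,-3,-32,75,0,0,0],[1,-3,-32,115,0,0,0],[1,-10,-50,150,0,0,0],[1,-30,-90,170,0,0,0],[1,-50,-130,180,0,0,0],[1,-75,-170,180,0,0,0],[1,-95,-210,180,0,0,0],[1,-110,-240,180,0,0,0],[1,-120,-255,180,0,0,0],[1,-120,-260,180,0,0,0],[1,-120,-260,180,0,0,0],[1,-120,-260,180,0,0,0]]}}

```text
clock: 19.0
tcp_pos: [394.4, -274.6, 192.2]
orientation: [0.052, 0.999, 0.0, 0.0]
force: [0.3, -0.0, -0.1]
width: -0.002
gripper_force: 0.0
```

```bash
python3 - <<'E'
from h import *
x=np.array([514,-82.7,.2454])
a=dict(np.load('pics/top0.npz'));c=snap('top','t9')
def cen(c,lo,z,f):
    im=c['image'].astype(int);m=f(im);m[:165]=0;m[265:]=0;m[:,:265]=0;m[:,395:]=0
    n,l,st,ce=cv2.connectedComponentsWithStats(m.astype(np.uint8))
    i=1+np.argmax(st[1:,4]);w=onplane(c,*ce[i],z);print(lo,ce[i].round(1),st[i,4],w.round(1),tobrd(x,w).round(1))
pink=lambda i:(i[...,0]-i[...,2]>12)&(i[...,0]>170)
cap=lambda i:(i[...,2]-i[...,0]>90)&(i[...,1]>115)
vial=lambda i:(i[...,0]-i[...,2]>50)&(i[...,0]<230)
for n,d in(('before',a),('after',c)):
    print(n,cen(d,'dish',21,pink),cen(d,'cap',22,cap),cen(d,'vial',30,vial))
print(env.get_state()['tcp_pos'])
E
```

```text
dish [360.2 216.4] 251 [ 521.9 -162.    21. ] [-11.6 -78.9]
cap [294.1 223.5] 193 [512.2  22.   22. ] [ 23.7 102. ]
vial [300.2 251.5] 12 [433.5   8.2  30. ] [-56.  107.7]
before None None None
dish [293.9 223.4] 252 [512.7  22.5  21. ] [ 24.3 102.4]
cap [314.1 246. ] 122 [446.9 -29.9  22. ] [-52.3  67.5]
vial [300.4 251.5] 11 [433.4   7.9  30. ] [-56.2 107.4]
after None None None
[ 394.50438598 -274.34159742  192.24242667]
```

Request:
{"method": "drive_tool", "body": {"increments": [[1,10,15,0,0,0,0],[1,30,45,0,0,0,0],[1,50,80,0,0,0,0],[1,70,115,0,0,0,0],[1,90,150,0,0,0,0],[1,110,185,0,0,0,0],[1,130,220,0,0,0,0],[1,150,250,0,0,0,0],[1,165,275,0,0,0,0],[1,175,290,-10,0,0,0],[1,178,295,-30,0,0,0],[1,178,295,-55,0,0,0],[1,178,295,-75,0,0,0],[1,178,295,-90,0,0,0],[1,178,295,-100,0,0,0],[1,178,295,-100,0,0,0],[1,178,295,-100,0,0,0]]}}

```text
clock: 20.75
tcp_pos: [572.1, 20.0, 92.4]
orientation: [0.052, 0.999, -0.0, -0.0]
force: [0.4, 0.0, -0.6]
width: -0.003
gripper_force: 0.0
```

```bash
cat > rect.py <<'E'
from h import *
from scipy.spatial.transform import Rotation as Ro
from scipy.optimize import least_squares
def rect(c,s,x,z,X,Y):
    R=np.array([[np.cos(x[2]),-np.sin(x[2])],[np.sin(x[2]),np.cos(x[2])]])
    G=np.stack(np.meshgrid(X,Y,indexing='ij'),-1); w=np.concatenate([G@R.T+x[:2],np.full(G.shape[:2]+(1,),z)],-1)
    T=Ro.from_quat(s['orientation']).as_matrix();H=np.array(c['hand_eye']);M=np.array(c['mtx'])
    p=((w-s['tcp_pos'])@T-H[:3,3])@H[:3,:3]
    r=np.hypot(p[...,0],p[...,1]);t=np.arctan2(r,p[...,2])/r
    return cv2.remap(c['image'],(M[0,0]*p[...,0]*t+M[0,2]).astype(np.float32),(M[1,1]*p[...,1]*t+M[1,2]).astype(np.float32),cv2.INTER_LINEAR)
E
python3 - <<'E'
from rect import *
s=env.get_state();c=snap('wrist','w9');x=np.array([514,-82.7,.2454])
X=np.arange(-20,76,.25);Y=np.arange(60,151,.25)
im=rect(c,s,x,21.5,X,Y).astype(int); np.save('rect.npy',im)
print(s['tcp_pos'],s['clock'])
print('x profile y=101.5');
for xx in np.arange(-12,72,1.): print(xx,im[np.argmin(abs(X-xx)),np.argmin(abs(Y-101.5))],end=';')
print('\ny profile x=26.5')
for yy in np.arange(64,150,1.): print(yy,im[np.argmin(abs(X-26.5)),np.argmin(abs(Y-yy))],end=';')
E
```

```text
[572.12260065  20.01826969  92.39787229] 20.75
x profile y=101.5
-12.0 [246 247 247];-11.0 [246 247 247];-10.0 [246 247 247];-9.0 [246 247 247];-8.0 [246 247 247];-7.0 [244 246 245];-6.0 [210 217 215];-5.0 [124 131 130];-4.0 [129 135 139];-3.0 [171 182 186];-2.0 [189 200 205];-1.0 [191 203 207];0.0 [189 201 205];1.0 [192 204 208];2.0 [206 208 210];3.0 [230 219 216];4.0 [238 223 219];5.0 [240 225 221];6.0 [238 224 222];7.0 [236 222 221];8.0 [236 222 223];9.0 [236 222 223];10.0 [236 222 222];11.0 [237 223 224];12.0 [237 223 224];13.0 [235 220 221];14.0 [237 223 223];15.0 [236 222 222];16.0 [236 221 222];17.0 [236 223 223];18.0 [237 222 223];19.0 [237 222 223];20.0 [236 223 223];21.0 [237 223 223];22.0 [237 222 223];23.0 [236 222 223];24.0 [236 222 222];25.0 [236 222 223];26.0 [236 222 224];27.0 [237 223 223];28.0 [236 223 224];29.0 [236 222 223];30.0 [236 223 224];31.0 [236 222 224];32.0 [236 223 224];33.0 [236 223 222];34.0 [236 222 223];35.0 [236 223 223];36.0 [235 222 222];37.0 [237 224 224];38.0 [236 222 223];39.0 [237 224 224];40.0 [236 223 223];41.0 [236 223 223];42.0 [236 222 22
[... 1553 characters left out ...]
3];115.0 [237 222 222];116.0 [236 222 223];117.0 [237 223 224];118.0 [237 223 223];119.0 [237 222 223];120.0 [237 222 223];121.0 [237 223 224];122.0 [236 222 222];123.0 [237 222 223];124.0 [238 223 221];125.0 [240 228 224];126.0 [241 229 225];127.0 [219 206 204];128.0 [130 132 133];129.0 [ 98 103 105];130.0 [ 93 100  99];131.0 [124 130 128];132.0 [211 218 216];133.0 [244 245 245];134.0 [245 246 245];135.0 [201 211 209];136.0 [140 146 149];137.0 [127 132 137];138.0 [125 132 135];139.0 [126 132 135];140.0 [127 133 135];141.0 [163 169 170];142.0 [229 230 231];143.0 [246 247 247];144.0 [246 247 246];145.0 [227 232 232];146.0 [190 200 204];147.0 [185 196 201];148.0 [150 159 163];149.0 [76 80 82];
```

```bash
python3 - <<'E'
from rect import *
s=env.get_state();c=dict(np.load('pics/w9.npz'));x=np.array([514,-82.7,.2454])
X=np.arange(-20,76,.25);Y=np.arange(60,151,.25)
r=c['range_z'];m0=(c['image'][...,0].astype(int)-c['image'][...,1]>8)
n,l,st,ce=cv2.connectedComponentsWithStats(m0.astype(np.uint8));i=1+np.argmax(st[1:,4])
H=c['hand_eye'];M=c['mtx'];T=Ro.from_quat(s['orientation']).as_matrix()
def pz(mask):
    v,u=np.nonzero(mask&(r>0));a=np.stack([(u-M[0,2])/M[0,0],(v-M[1,2])/M[1,1]],1);t=np.hypot(*a.T)
    k=np.tan(t)/t;p=np.c_[a*k[:,None],np.ones(len(u))]*r[v,u][:,None]
    return (p@H[:3,:3].T+H[:3,3])@T.T[:3,:3]+s['tcp_pos']
P=pz(cv2.erode((l==i).astype(np.uint8),np.ones((9,9)))>0);print('pink px',st[i],'z',np.percentile(P[:,2],[5,50,95]))
for z in(12,16,21):
    im=rect(c,s,x,z,X,Y).astype(int);m=(im[...,0]-im[...,1]>3).astype(np.uint8)
    cs=max(cv2.findContours(m,cv2.RETR_EXTERNAL,cv2.CHAIN_APPROX_NONE)[0],key=cv2.contourArea)
    (a,b),ax,_=cv2.fitEllipse(cs);print(z,'x',X[0]+b*.25,'y',Y[0]+a*.25,'axes',np.array(ax)*.25)
im=rect(c,s,x,22,X,Y).astype(int)[...,1]
for y in(75,80,128): print('rail edge y',y,[X[k] for k in range(280,320) if im[k,np.argmin(abs(Y-y))]<215<=im[k+1,np.argmin(abs(Y-y))]])
for xx in(2,5,50): print('stop edge x',xx,[Y[k] for k in range(260,310) if im[np.argmin(abs(X-xx)),k]<215<=im[np.argmin(abs(X-xx)),k+1]])
E
```

```text
pink px [   0    0  140   76 4856] z [-597.80273707 -320.72207744 -230.64728364]
12 x 27.23047637939453 y 102.88558578491211 axes [49.92991638 50.32430267]
16 x 27.084136962890625 y 102.99661254882812 axes [49.05325699 49.40753555]
21 x 26.900619506835938 y 103.11012268066406 axes [47.89930344 48.28987503]
rail edge y 75 [np.float64(56.0)]
rail edge y 80 [np.float64(56.0)]
rail edge y 128 [np.float64(55.75)]
stop edge x 2 [np.float64(131.75)]
stop edge x 5 [np.float64(131.75)]
stop edge x 50 [np.float64(131.75)]
```

Request:
{"method": "drive_tool", "body": {"increments": [[1,0,0,15,0,0,0],[1,0,0,45,0,0,0],[1,0,0,80,0,0,0],[1,-20,0,110,0,0,0],[1,-50,0,125,0,0,0],[1,-85,0,130,0,0,0],[1,-110,0,130,0,0,0],[1,-120,0,130,0,0,0],[1,-120,0,130,0,0,0],[1,-120,0,130,0,0,0]]}}

```text
clock: 21.8
tcp_pos: [453.6, 20.0, 222.8]
orientation: [0.052, 0.999, 0.0, 0.001]
force: [0.2, -0.1, 0.4]
width: -0.001
gripper_force: 0.0
```

```bash
python3 -c "
from station import env
print(env.finish_job())"
```

```text
the job is handed in; nothing more can be done
None
```

The dish was pushed back to the rail, then slid along it into the corner pocket; it measures home against rail and stop to within about 0.4 mm. The hand is clear, no other object was touched as far as I could tell, and I handed the job in at 21.8 s; no verdict came back.

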